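# Gauge the test plaques with the gripper and load the 15 mm one

## Robot

A 6-joint arm with a two-finger parallel gripper is mounted at the origin on a cart in front of the work surface, level with it; the furniture and walls round the work are solid. World frame = base frame: x ahead of the robot, y to its left, z up, the work surface at z = 0. Lengths are in m, angles in degrees, forces in N, time in s.
With the tool pointing down it reaches from about 0.375 to 0.9 m from the base axis. Payload 3.1 kg.
Tool frame: the origin (TCP) lies at the very end of the fingers, on their centre line; the grasp point (between the pads) lies grip_point_offset behind it (grip_point_offset is the distance from the TCP to the grasp point, in m); z points along the fingers, y is the line along which they close (so a half turn about z gives the same grasp; the last joint's range is limited). The gripper opens to 87 mm and grips with 3 to 60 N. Pads are 19 mm wide; open, the fingers measure 117 mm over their backs; the gripper's body (75 mm by 190 mm) begins 51 mm behind the grasp point.
Start: joints at [-10.227, 30.224, 82.088, -0, 67.689, -10.227], TCP at [0.625, 0, 0.197] pointing down, gripper open.
Joint ranges: [-176.69, 176.69], [-43.24, 126.21], [12.49, 139.97], [-82, 262], [0, 151.66], [-163.58, 163.58]. Speed limits (degrees/s): [159.86, 159.86, 180, 180, 180, 180].

## Interface

Orientations are given as a 3x3 rotation matrix whose columns are the frame's x, y, z axes.
In Python, from rig import * gives the robot as it stands.
- The arm moves only by the tool move_arm, never from a script. Its argument "increments" is a list of rows, each a list of 3 entries, a list of its own where there are three numbers: the shift along the tool's x, y, z in units of 30 mm (1.0 is 30 mm), then the turn, a rotation vector about the tool's x, y, z in units of 120 degrees (1.0 is 120 degrees), then the closure, from 0 (fully open) to 1 (shut). A call has 1 to 20 rows; each row shifts and turns the commanded pose from where the row before left it, along the tool's axes as they then stand; what a row does not reach is not made up. A row lasts 1/12 s, in which the tool goes at most 41.7 mm and 7.16 degrees, less where a joint would pass 70% of its speed; a pose out of reach is approached as far as the arm can. A call with a number of a shift or a turn outside -1 to 1 is refused whole. A call with a gripper value outside its range is refused whole. The fingers move at their own pace and stop on an object; the grip force is fixed at half the most. Time passes only in rows, so rows that do not move let the fingers close. It gives the time, the measured TCP pose, the force, the opening and the grip force at its end, in the units of the state.
- read_state(): the state, without advancing time (a new reading comes with each control period).
- capture(name): name is "scene" or "side" or "wrist"; returns a dict with "img" (400x640x3 uint8, red, green, blue), "mtx" (3x3 intrinsics, pixels), "eye" and "rotation" of the camera in the world. Camera axes: x right, y down, z forward; pixel columns grow to the right and rows downward; lengths in m; the calibration is good to about 2 mm. A picture is of the moment at which its call begins. There is no depth.
- hand_in(): hands the job in; it is judged then, once.
Trained networks look in a picture, given as the dict that the camera call returned (one of the last four; its "shot" number tells which), for a name from the list of things; names that differ only in an ending like _2 or _b are one class to them, and where a whole thing is asked for, a point or a joint stands for the part that bears it (a point fixed in the world has none). Each returns a list of dicts, best first, with "confidence" (0 to 1); they miss things now and then, are a little off and sometimes report something else, mostly with a low value. They report only what shows in the picture. A call takes as long as a camera call. They do not tell look-alikes from the thing itself.
- search_frame(picture, label): "extent" ([left, top, right, bottom] as shares, 0 to 1, of the picture: columns of its width, rows of its height, round what is visible of it).
- pinpoint(picture, label): "xy" ([column, row] as shares, 0 to 1, of the picture: columns of its width, rows of its height: a listed point, or the origin of a listed thing).
The state is a dict: "time_s": time; "joint_positions": joint angles; "qvel": joint speeds; "tau": joint torques, N m; "position": TCP position; "tcp_rot": TCP orientation; "force": force on the tool from outside, world axes, zero at the start; "moment": the same for the moment, N m; "opening": opening from 0.0 (shut) to 1.0 (fully open); "grasp_force": force on a finger pad.
Only numpy, scipy, OpenCV 4.12 (cv2) and the standard library are available. Lean on these libraries where they do the work, as an engineer would, in place of code of your own. Each camera call takes 0.05 s, during which the arm holds its last target. There are 200 camera calls.

## Task

Three white plastic test plaques lean side by side in the wire draining rack; they are 10, 15 and 20 mm thick but otherwise alike. Use the gripper as a caliper: pinch a plaque across its thickness where it leans and read the finger opening, until you have found the 15 mm one. Stand that plaque upright between the two jaws of the heat-flow tester, pressed down (not dropped) until it sits on the floor of the gap, about midway along the jaws, and let go; leave the other two plaques in their places in the rack and do not disturb the petri lid and the beaker behind.

Things in the scene. Friction and masses are not known exactly. Their poses are not given: they have to be found in the camera images.
- plaque_a_c (a point): mid-point (half-way up and across) of a white plastic test plaque, a slab 80 mm wide, 100 mm high, 0.09 to 0.3 kg. The three are 10, 15 and 20 mm thick; which is which, and where, is unknown. Axes: z along its height, y its width, x its thickness. In the rack z leans 30 degrees from vertical, x points away from the bars it leans on; the point is 7.5 mm from that face in each plaque
- plaque_a: the same plaque as point plaque_a_c: origin at the middle of the lower edge of the face that leans on the bars, same axes
- plaque_b_c (a point): mid-point (half-way up and across) of a white plastic test plaque, a slab 80 mm wide, 100 mm high, 0.09 to 0.3 kg. The three are 10, 15 and 20 mm thick; which is which, and where, is unknown. Axes: z along its height, y its width, x its thickness. In the rack z leans 30 degrees from vertical, x points away from the bars it leans on; the point is 7.5 mm from that face in each plaque
- plaque_b: the same plaque as point plaque_b_c: origin at the middle of the lower edge of the face that leans on the bars, same axes
- plaque_c_c (a point): mid-point (half-way up and across) of a white plastic test plaque, a slab 80 mm wide, 100 mm high, 0.09 to 0.3 kg. The three are 10, 15 and 20 mm thick; which is which, and where, is unknown. Axes: z along its height, y its width, x its thickness. In the rack z leans 30 degrees from vertical, x points away from the bars it leans on; the point is 7.5 mm from that face in each plaque
- plaque_c: the same plaque as point plaque_c_c: origin at the middle of the lower edge of the face that leans on the bars, same axes
- drain_rack: fixed steel wire rack, 300 mm long (y), 140 mm deep (x); origin on the worktop under its middle, z up. The plaques stand in it side by side, 98 mm apart along y (each up to 4 mm off), the middle one near y = 0, leaning 30 degrees from vertical, tops towards -x (the robot's side). Low wire dividers, 20 mm up the plaques, stand between them
- rack_ledge (a point): middle of the line on which the plaques' lower edges stand, 30 mm above the worktop. The bars they lean on, on the robot's side, reach 52 mm up a plaque: its upper 48 mm stand free on both faces. Its top edge is about 120 mm above the worktop
- tester_gap (a point): on the floor of the tester's specimen gap, 12 mm above the worktop, midway along the jaws; x points across the gap from the fixed to the sprung jaw, y along it, z up. The fixed jaw's face is at x = -7.5 mm, so a 15 mm plaque flat against it, thickness across x, has its mid-point at x = 0, and 50 mm above the floor when seated
- tester: fixed heat-flow tester: grey base, two upright aluminium jaws 100 mm long (y), the fixed one black-backed, the finned one sprung. Jaw faces rise straight to 43 mm above the gap floor, then lips flare out by 6 mm each up to 57 mm above the floor. Low white control box (top 58 mm above the worktop) on the +x side. Origin on the worktop under point tester_gap
- cold_jaw (a joint): travel in m of the sprung, finned jaw along the tester's +x; 0 at rest, when the gap is 12 mm, to 0.014. A plaque let down between the lips pushes it back and is lightly clamped: spring about 0.8 N at 0 plus 0.1 N per mm, so it may need a light push to go down; 10 mm leaves it at 0, 15 mm at 0.003, 20 mm at 0.008
- jaw_face (a point): middle of the sprung jaw's face, moves with it; x = +4.5 mm from tester_gap at rest, 34 mm above the worktop
- petri: clear petri dish lid, 90 mm across, 12 mm high; origin at the centre of its underside; a bystander, not to be disturbed
- beaker: clear glass beaker, 67 mm across, 83 mm high; origin at the centre of its underside; a bystander, not to be disturbed
Not all that is in view belongs to the job. What is shaped like the plaque_a but yellow is not meant.

How it is judged:
By the outcome, as a careful person would: the job done as asked, in the order asked, and still so for the second after the job is handed in, with the robot touching nothing.
It also fails if it takes over 54 s, if anything falls off the work surface, if the arm or the gripper's body presses on something with over 40 N, if the wrist force passes 120 N, or if a joint passes its speed limit or range.

## Working session

There is one attempt and no reset: what is moved stays moved. The work goes in short steps, Python scripts to look and compute and a tool call to move; the robot and the scene stay as the last step left them, time stands still between calls to the robot, and variables do not carry over. Pictures are saved under pics/ and viewed, at most 10 in all, crops included, and the job is handed in when it is done.

Besides the shell and the picture viewer there is one more tool, called as name([rows], argument=value, ...), one row to a line, values as JSON. move_arm: Moves the arm, as the interface text tells. Its arguments: {"type":"object","properties":{"increments":{"type":"array"}},"required":["increments"]}

```bash
mkdir -p pics; cat > h.py <<'E'
from rig import *
import numpy as np, cv2
def snap(cam,name=None):
    p=capture(cam)
    if name: cv2.imwrite(f'pics/{name}.png',p['img'][:,:,::-1])
    return p
def ray(p,xy):
    m=np.array(p['mtx']);R=np.array(p['rotation'])
    d=R@np.linalg.solve(m,[xy[0],xy[1],1]);return np.array(p['eye']),d/np.linalg.norm(d)
def tri(rs):
    A=np.zeros((3,3));b=np.zeros(3)
    for e,d in rs:
        P=np.eye(3)-np.outer(d,d);A+=P;b+=P@e
    x=np.linalg.solve(A,b);return x,[round(float(np.linalg.norm((np.eye(3)-np.outer(d,d))@(x-e)))*1000,1) for e,d in rs]
def proj(p,X):
    c=np.array(p['rotation']).T@(np.array(X)-np.array(p['eye']));u=np.array(p['mtx'])@c;return u[:2]/u[2]
def pp(p,l):
    return [(np.array(r['xy'])*[640,400],round(r['confidence'],2)) for r in pinpoint(p,l)]
E
python3 - <<'E'
from h import *
s=read_state();print(s);
import rig;print([ (k,getattr(rig,k)) for k in dir(rig) if 'offset' in k])
ps={c:snap(c,c+'0') for c in('scene','side','wrist')}
for c,p in ps.items():
    print(c,np.round(p['eye'],3),np.round(p['rotation'],2).tolist())
    for l in ['plaque_a_c','plaque_a','rack_ledge','drain_rack','tester_gap','tester','jaw_face','petri','beaker']:
        print(c,l,[(np.round(x).tolist(),k) for x,k in pp(p,l)])
cv2.imwrite('pics/all0.png',np.vstack([ps['scene']['img'],])[:,:,::-1])
E
```

```text
{'time_s': 0.0, 'joint_positions': array([-1.02286537e+01,  3.02789258e+01,  8.21577219e+01,  3.61359503e-04,
        6.76882020e+01, -1.02299702e+01]), 'qvel': array([-0.01719433,  0.00023086, -0.04315446,  0.06195481,  0.14750376,
       -0.04369625]), 'tau': array([-5.45745443e-04, -4.40045428e+01, -1.76593530e+01,  6.32597599e-02,
        5.83207863e-02, -1.53719384e-04]), 'position': array([6.24204819e-01, 1.60109440e-04, 1.96064710e-01]), 'tcp_rot': array([[-2.01552758e-05,  9.99997703e-01, -2.14336759e-03],
       [ 9.99999923e-01,  2.09969980e-05,  3.92688354e-04],
       [ 3.92732457e-04, -2.14335951e-03, -9.99997626e-01]]), 'force': array([-0.66942046, -0.28056546,  0.11500804]), 'moment': array([ 0.01564769, -0.01118851, -0.01104619]), 'grasp_force': 0.0, 'opening': 1.0010911984784272}
[('grip_point_offset', 0.0187)]
scene [-0.285 -0.544  0.912] [[0.51, -0.53, 0.67], [-0.86, -0.31, 0.41], [-0.01, -0.79, -0.61]]
scene plaque_a_c [([287.0, 219.0], 0.75), ([266.0, 169.0], 0.72), ([397.0, 290.0], 0.19)]
scene plaque_a [([243.0, 200.0], 0.72), ([267.0, 217.0], 0.71), ([236.0, 1
[... 744 characters left out ...]
tester_gap [([343.0, 310.0], 0.79), ([340.0, 312.0], 0.16)]
side tester [([341.0, 312.0], 0.69)]
side jaw_face [([344.0, 300.0], 0.95)]
side petri [([360.0, 212.0], 0.69)]
side beaker [([336.0, 183.0], 0.76), ([289.0, 217.0], 0.36)]
wrist [0.624 0.084 0.383] [[1.0, 0.0, -0.0], [-0.0, -0.95, -0.3], [-0.0, 0.3, -0.95]]
wrist plaque_a_c [([209.0, 145.0], 0.82)]
wrist plaque_a [([243.0, 50.0], 0.76), ([206.0, 35.0], 0.66), ([238.0, 142.0], 0.56)]
wrist rack_ledge [([242.0, 51.0], 0.92)]
wrist drain_rack [([417.0, 28.0], 0.34)]
wrist tester_gap [([239.0, 342.0], 0.65)]
wrist tester [([238.0, 337.0], 0.89)]
wrist jaw_face []
wrist petri [([403.0, 173.0], 0.94)]
wrist beaker [([414.0, 27.0], 0.58)]
```

```bash
python3 - <<'E'
import cv2,numpy as np
a=cv2.imread('pics/scene0.png')[110:340,180:460];b=cv2.imread('pics/side0.png')[110:340,200:440]
b=cv2.resize(b,None,fx=1.25,fy=1.25); a=cv2.resize(a,None,fx=1.78,fy=1.25*1.42)
a=cv2.imread('pics/scene0.png')[130:340,200:440];b=cv2.imread('pics/side0.png')[130:340,220:440]
cv2.imwrite('pics/ab.png',cv2.resize(np.hstack([a,b]),None,fx=1.7,fy=1.7,interpolation=cv2.INTER_CUBIC))
E
```

```text
(no output)
```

View pics/ab.png

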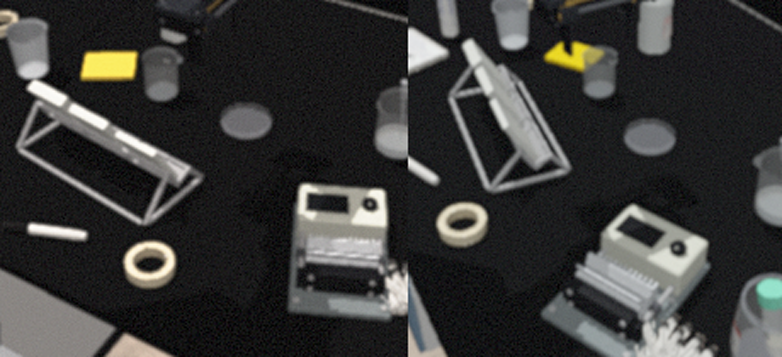

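View pics/wrist0.png

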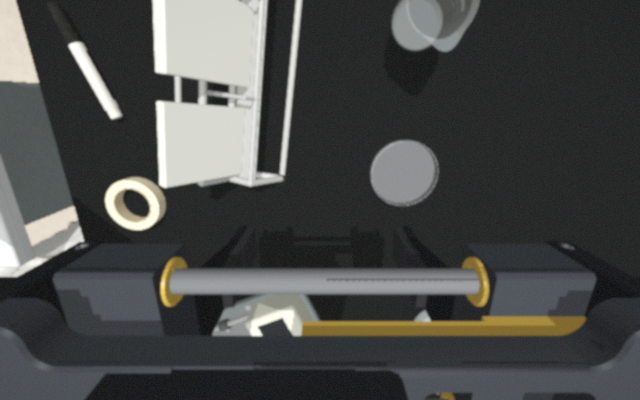

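The wrist view shows two of the three white plaques, with tops at the left near (160,30) and (160,140). The petri lid is at (403,173) and the beaker at (430,20). The scene crop shows the yellow look-alike lying flat at about (265,168) in full-picture pixels. White things that aren't plaques are the pen, the tape and the control box.

```bash
python3 - <<'E'
from h import *
s=snap('scene');d=snap('side');w=snap('wrist')
for l in ['rack_ledge','drain_rack','tester_gap','tester','jaw_face','petri','beaker']:
    rs=[];
    for p in (s,d,w):
        q=pp(p,l)
        if q and q[0][1]>.5: rs.append(ray(p,q[0][0]))
    x,e=tri(rs);print(l,np.round(x,4),e)
    if len(rs)>2: x,e=tri(rs[:2]);print('  s+d',np.round(x,4),e)
E
```

```text
rack_ledge [0.5318 0.1401 0.0308] [2.4, 2.0, 1.2]
  s+d [0.5362 0.1467 0.0249] [0.9, 0.9]
drain_rack [0.4813 0.124  0.0301] [2.0, 2.0]
tester_gap [ 0.4797 -0.2935  0.0097] [4.1, 5.8, 3.4]
  s+d [ 0.4898 -0.2875 -0.0038] [2.8, 2.8]
tester [ 0.4851 -0.2908  0.0057] [7.0, 4.1, 3.8]
  s+d [ 0.4749 -0.3005  0.0238] [2.0, 2.0]
jaw_face [ 0.4995 -0.2826  0.0142] [2.5, 2.5]
petri [ 0.7271 -0.008   0.0089] [0.5, 0.4, 0.1]
  s+d [ 0.7271 -0.008   0.0089] [0.4, 0.4]
beaker [0.7382 0.1732 0.0022] [7.1, 11.0, 4.8]
  s+d [ 0.7618  0.1971 -0.0194] [5.9, 5.9]
```

move_arm([
  [[1, -0.6, -0.2], [0, 0, 0], 0],
  [[1, -0.6, -0.2], [0, 0, 0], 0],
  [[1, -0.6, -0.2], [0, 0, 0], 0],
  [[1, -0.6, -0.2], [0, 0, 0], 0],
  [[0, 0, 0], [0, 0, 0], 0],
  [[0, 0, 0], [0, 0, 0], 0],
])

```text
time_s: 3.2
position: [0.5523, 0.1215, 0.2217]
tcp_rot: [[-0.003, 1.0, 0.001], [1.0, 0.003, -0.0], [-0.0, 0.001, -1.0]]
force: [-0.8, 0.1, -0.1]
opening: 1.0
grasp_force: 0.0
```

```bash
python3 - <<'E'
from h import *
w=snap('wrist','w1');np.save('w1.npy',w,allow_pickle=True)
print(read_state()['position'],w['eye'],np.array(w['mtx']).tolist())
for l in ['plaque_a_c','plaque_a','rack_ledge','drain_rack','beaker']:
    print(l,[(np.round(x).tolist(),k) for x,k in pp(w,l)])
E
```

```text
[0.55316293 0.1204489  0.22147938] [0.55150673 0.20515942 0.40829165] [[283.7948898678864, 0.0, 324.1319099230667], [0.0, 283.7948898678864, 192.9952111514784], [0.0, 0.0, 1.0]]
plaque_a_c [([284.0, 238.0], 0.9), ([484.0, 17.0], 0.87), ([299.0, 224.0], 0.18)]
plaque_a [([318.0, 74.0], 0.91), ([297.0, 223.0], 0.85), ([309.0, 153.0], 0.83)]
rack_ledge [([310.0, 153.0], 0.66)]
drain_rack [([300.0, 222.0], 0.39)]
beaker [([451.0, 129.0], 0.67), ([316.0, 73.0], 0.28)]
```

View pics/w1.png

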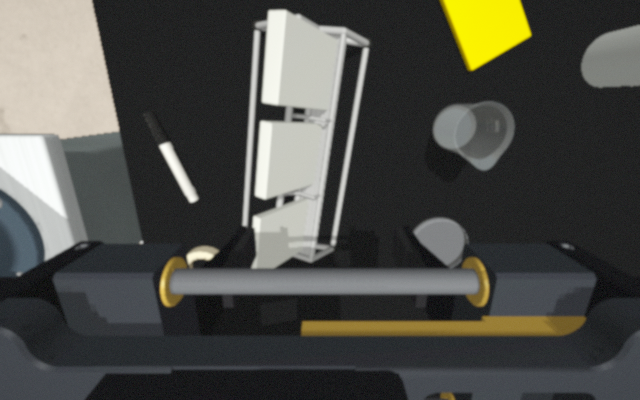

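The wrist view shows the three white plaques with lower edges at (318,74), (309,153) and (297,223), the beaker at (470,130), and the yellow one at (485,20). I'll take a second view from 60 mm further in +y and −x.

move_arm([
  [[1, -1, 0], [0, 0, 0], 0],
  [[1, -1, 0], [0, 0, 0], 0],
  [[0, -1, 0], [0, 0, 0], 0],
  [[0, 0, 0], [0, 0, 0], 0],
  [[0, 0, 0], [0, 0, 0], 0],
  [[0, 0, 0], [0, 0, 0], 0],
])

```text
time_s: 4.0
position: [0.4655, 0.1785, 0.2213]
tcp_rot: [[0.001, 1.0, 0.002], [1.0, -0.001, 0.0], [0.0, 0.002, -1.0]]
force: [0.4, 0.5, -0.1]
opening: 1.0
grasp_force: 0.0
```

```bash
python3 - <<'E'
from h import *
w1=np.load('w1.npy',allow_pickle=True).item()
w=snap('wrist','w2');np.save('w2.npy',w,allow_pickle=True)
print(read_state()['position'],w['eye'],read_state()['joint_positions'])
a=[[318,74],[309,153],[297,223]]
q=sorted([x for x,k in pp(w,'plaque_a') if k>.5],key=lambda v:v[1]);print(q)
print('c',pp(w,'plaque_a_c'), 'b',pp(w,'beaker'))
P=[]
for u in a:
    e,d=ray(w1,u);P.append(e+d*(0.03-e[2])/d[2])
print(np.round(P,4))
for v in q:
    e,d=ray(w,v);x=e+d*(0.03-e[2])/d[2]
    u=min(a,key=lambda u:abs(np.linalg.norm(proj(w1,x)-u)));t,er=tri([ray(w1,u),(e,d)]);print(np.round(x,4),'tri',np.round(t,4),er)
E
```

```text
[0.46593199 0.17839818 0.22133268] [0.4649042  0.26203573 0.40792397] [ 8.10390561e+00  1.86557855e+01  9.82515685e+01 -1.26575543e-02
  6.29751478e+01  8.18548068e+00]
[array([532.608,  27.8  ]), array([382.4 , 120.72]), array([370.816, 195.   ]), array([353.92, 260.88])]
c [(array([540.032,  61.68 ]), 0.82), (array([349.824, 275.88 ]), 0.78)] b [(array([505.472, 171.32 ]), 0.57)]
[[0.5438 0.2395 0.03  ]
 [0.5314 0.1416 0.03  ]
 [0.5126 0.0398 0.03  ]]
[0.7114 0.3465 0.03  ] tri [0.5422 0.2509 0.2967] [36.1, 36.1]
[0.5405 0.2404 0.03  ] tri [0.5432 0.2401 0.0178] [0.6, 0.6]
[0.5304 0.1395 0.03  ] tri [0.5308 0.1408 0.031 ] [1.1, 1.1]
[0.5098 0.0349 0.03  ] tri [0.5111 0.0376 0.0303] [2.6, 2.6]
```

View pics/w2.png

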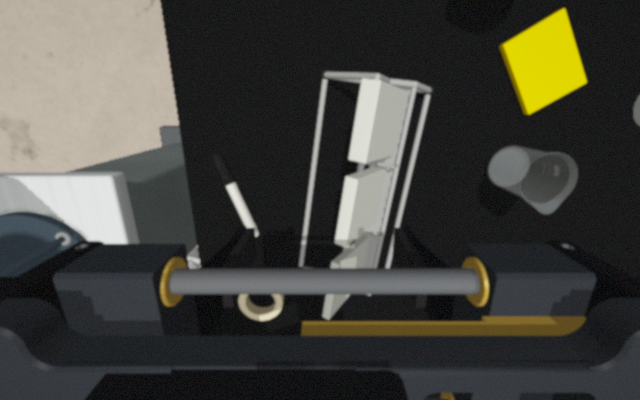

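Profile the brightness across each top edge to guess which plaque to pinch first.

```bash
python3 - <<'E'
from h import *
from scipy.ndimage import map_coordinates as mc
xr=np.array([.989,-.149,0]);yr=np.array([.149,.989,0]);s,c=.5,3**.5/2
zp=-s*xr+c*np.array([0,0,1]);xp=c*xr+s*np.array([0,0,1])
O={'far':[.542,.240,.03],'mid':[.5308,.1408,.031],'near':[.5115,.038,.03]}
for n in ('w1','w2'):
  w=np.load(n+'.npy',allow_pickle=True).item();g=w['img'].mean(2)
  for k,o in O.items():
    T=np.array(o)+.1*zp;r=[]
    for t in np.arange(-8,34,2):
        pts=np.array([proj(w,T+t/1000*xp+y*yr) for y in np.linspace(-.03,.03,21)]);r.append(int(mc(g,[pts[:,1],pts[:,0]],order=1).mean()))
    print(n,k,np.round(T,3),r)
E
```

```text
w1 far [0.493 0.247 0.117] [193, 182, 135, 71, 50, 77, 168, 228, 240, 241, 241, 241, 241, 242, 242, 242, 227, 201, 196, 196, 196]
w1 mid [0.481 0.148 0.118] [162, 89, 41, 53, 136, 213, 239, 242, 243, 243, 244, 243, 226, 203, 197, 197, 198, 197, 196, 194, 194]
w1 near [0.462 0.045 0.117] [44, 47, 46, 44, 41, 38, 39, 44, 54, 79, 116, 150, 165, 159, 152, 150, 150, 149, 149, 148, 148]
w2 far [0.493 0.247 0.117] [25, 26, 24, 22, 27, 102, 193, 216, 217, 217, 217, 218, 218, 218, 219, 208, 178, 172, 172, 172, 171]
w2 mid [0.481 0.148 0.118] [26, 23, 20, 61, 159, 209, 217, 217, 217, 217, 217, 206, 178, 169, 166, 164, 163, 158, 156, 155, 157]
w2 near [0.462 0.045 0.117] [68, 68, 69, 68, 68, 69, 87, 119, 136, 140, 142, 141, 132, 121, 113, 105, 98, 90, 84, 79, 75]
```

The strips measure about 20 mm for the far plaque, 15 for the middle and 10 for the near one. I'll survey the tester before pinching the middle one.

move_arm([
  [[-1, 0, -0.5], [0, 0, 0], 0],
  [[-1, 0, -0.5], [0, 0, 0], 0],
  [[-1, 0.1, 0], [0, 0, 0], 0],
  [[-1, 0.1, 0], [0, 0, 0], 0],
  [[-1, 0.1, 0], [0, 0, 0], 0],
  [[-1, 0.1, 0], [0, 0, 0], 0],
  [[-1, 0.1, 0], [0, 0, 0], 0],
  [[-1, 0.1, 0], [0, 0, 0], 0],
  [[-1, 0.1, 0], [0, 0, 0], 0],
  [[-1, 0, 0], [0, 0, 0], 0],
  [[-1, 0, 0], [0, 0, 0], 0],
  [[-1, 0, 0], [0, 0, 0], 0],
  [[-1, 0, 0], [0, 0, 0], 0],
  [[-1, 0, 0], [0, 0, 0], 0],
  [[-1, 0, 0], [0, 0, 0], 0],
  [[-1, 0, 0], [0, 0, 0], 0],
  [[0, 0, 0], [0, 0, 0], 0],
  [[0, 0, 0], [0, 0, 0], 0],
  [[0, 0, 0], [0, 0, 0], 0],
])

```text
time_s: 5.78
position: [0.4847, -0.3009, 0.2505]
tcp_rot: [[0.001, 1.0, -0.001], [1.0, -0.001, 0.001], [0.001, -0.001, -1.0]]
force: [-0.3, 0.3, -0.3]
opening: 1.0
grasp_force: 0.0
```

```bash
python3 - <<'E'
from h import *
w=snap('wrist','w3');np.save('w3.npy',w,allow_pickle=True)
print(read_state()['position'],w['eye'])
for l in ['tester_gap','tester','jaw_face']:
    print(l,[(np.round(x).tolist(),k) for x,k in pp(w,l)])
E
```

```text
[ 0.48479973 -0.30028846  0.25067863] [ 0.48467863 -0.21766287  0.43722359]
tester_gap [([321.0, 157.0], 0.57)]
tester [([321.0, 155.0], 0.63)]
jaw_face [([322.0, 161.0], 0.63)]
```

View pics/w3.png

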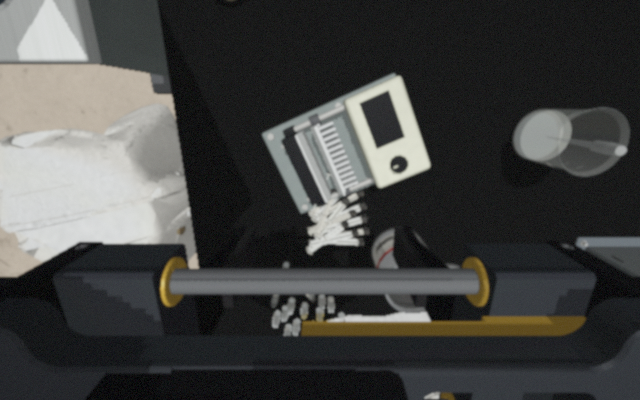

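The tester is in clear view: control box at (390,130), jaws from about (300,130) to (325,200), yaw about +23°. A brush-like object sits close by at (335,220). I'll take a second view with a zoomed crop.

move_arm([
  [[-0.5, -1, 0.5], [0, 0, 0], 0],
  [[-0.5, -1, 0.5], [0, 0, 0], 0],
  [[0, -0.5, 0], [0, 0, 0], 0],
  [[0, 0, 0], [0, 0, 0], 0],
  [[0, 0, 0], [0, 0, 0], 0],
  [[0, 0, 0], [0, 0, 0], 0],
])

```text
time_s: 6.48
position: [0.4113, -0.331, 0.2218]
tcp_rot: [[-0.001, 1.0, 0.002], [1.0, 0.001, -0.001], [-0.001, 0.002, -1.0]]
force: [0.1, -0.4, 0.6]
opening: 0.998
grasp_force: 0.0
```

```bash
python3 - <<'E'
from h import *
w3=np.load('w3.npy',allow_pickle=True).item()
w=snap('wrist','w4');np.save('w4.npy',w,allow_pickle=True)
print(read_state()['position'],w['eye'])
for l in ['tester_gap','tester','jaw_face']:
    q=pp(w,l);print(l,[(np.round(x).tolist(),k) for x,k in q])
for n,p,c in(('w3',w3,(312,165)),('w4',w,proj(w,[.474,-.272,.05]))):
    u,v=map(int,c);print(n,u,v)
    a=p['img'][v-55:v+55,u-55:u+55,::-1];cv2.imwrite(f'pics/c{n}.png',cv2.resize(a,(396,396),interpolation=cv2.INTER_CUBIC))
cv2.imwrite('pics/cc.png',np.hstack([cv2.imread('pics/cw3.png'),cv2.imread('pics/cw4.png')]))
E
```

```text
[ 0.41146642 -0.33105488  0.22178438] [ 0.41059329 -0.24723702  0.40825016]
tester_gap [([376.0, 139.0], 0.59)]
tester [([372.0, 139.0], 0.88)]
jaw_face [([381.0, 141.0], 0.6)]
w3 312 165
w4 375 123
```

View pics/cc.png

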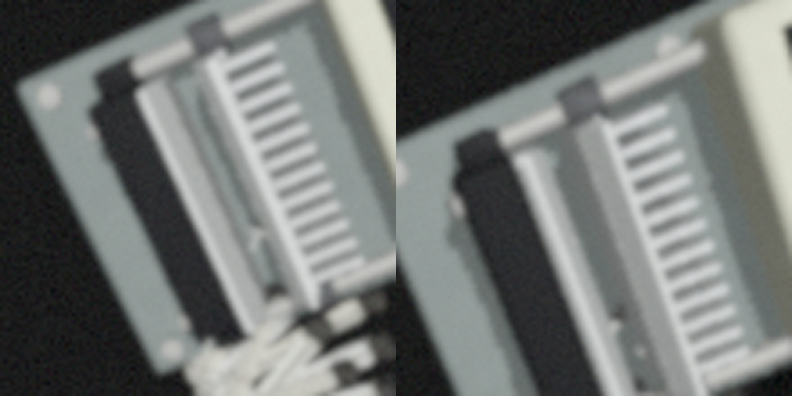

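```bash
cat > t.py <<'E'
from h import *
from scipy.ndimage import map_coordinates as mc
W=[np.load(n+'.npy',allow_pickle=True).item() for n in('w3','w4')]
print('net tri',[ (np.round(tri([ray(W[0],a),ray(W[1],b)])[0],4),tri([ray(W[0],a),ray(W[1],b)])[1]) for a,b in(((321,157),(376,139)),((322,161),(381,141)),((321,155),(372,139)))])
def rect(w,yaw,z,C,xs,ys):
    c,s=np.cos(yaw),np.sin(yaw)
    X=np.array([[[C[0]+c*x-s*y,C[1]+s*x+c*y,z] for x in xs] for y in ys]).reshape(-1,3)
    cam=(X-np.array(w['eye']))@np.array(w['rotation']);u=cam@np.array(w['mtx']).T;u=u[:,:2]/u[:,2:]
    return mc(w['img'].mean(2),[u[:,1],u[:,0]],order=1).reshape(len(ys),len(xs))
C=(.477,-.272)
xs=np.arange(-.04,.05,.001);ys=np.arange(-.02,.04,.002)
best=[]
for w in W:
    r=[(np.abs(np.diff(rect(w,np.radians(a),.069,C,xs,ys).mean(0))**2).sum(),a) for a in np.arange(14,34,.5)];best.append(max(r)[1])
print('yaw',best);yaw=np.radians(np.mean(best))
for w in W:
    p=rect(w,yaw,.069,C,xs,ys).mean(0);print([f'{1000*x:.0f}:{v:.0f}' for x,v in zip(xs[::2],p[::2])])
ims=[]
for w in W:
    xs2=np.arange(-.06,.06,.0006);ys2=np.arange(.07,-.07,-.0006);ims.append(cv2.resize(rect(w,yaw,.069,C,xs2,ys2),None,fx=2,fy=2))
cv2.imwrite('pics/rect.png',np.hstack(ims))
E
python3 t.py
```

```text
net tri [(array([ 0.4794, -0.2923,  0.0279]), [0.7, 0.7]), (array([ 0.4809, -0.2921,  0.0556]), [0.0, 0.0]), (array([ 0.4792, -0.2954, -0.0034]), [1.4, 1.4])]
yaw [np.float64(22.5), np.float64(24.0)]
['-40:79', '-38:62', '-36:59', '-34:52', '-32:46', '-30:46', '-28:46', '-26:49', '-24:84', '-22:150', '-20:176', '-18:171', '-16:170', '-14:168', '-12:155', '-10:136', '-8:140', '-6:143', '-4:131', '-2:127', '0:142', '2:150', '4:165', '6:188', '8:187', '10:168', '12:157', '14:155', '16:161', '18:163', '20:164', '22:164', '24:165', '26:167', '28:165', '30:154', '32:150', '34:149', '36:149', '38:150', '40:147', '42:133', '44:119', '46:116', '48:113']
['-40:45', '-38:46', '-36:46', '-34:47', '-32:47', '-30:48', '-28:53', '-26:101', '-24:162', '-22:192', '-20:187', '-18:170', '-16:155', '-14:128', '-12:117', '-10:117', '-8:117', '-6:116', '-4:130', '-2:142', '0:143', '2:146', '4:169', '6:181', '8:166', '10:162', '12:162', '14:163', '16:167', '18:169', '20:171', '22:171', '24:166', '26:153', '28:148', '30:135', '32:118', '34:115', '36:114', '38:112', '40:108', '42:103', '44:102', '46:111', '48:149'][ WARN:0@1.618] global loadsave.cpp:1063 imwrite_ Unsupported depth image for selected encoder is fallbacked to CV_8U.
```

View pics/rect.png

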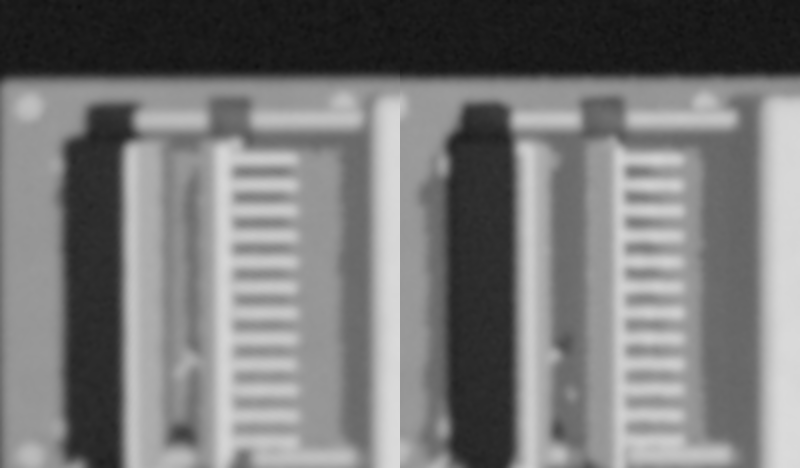

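Both views agree. The lip edges lie 23.4 mm apart (24 expected), which puts tester_gap at about (0.480,−0.293) with yaw 23.2°, and the network's triangulation matches. Next is the pre-grasp over the middle plaque.

```bash
cat > g.py <<'E'
from h import *
from scipy.spatial.transform import Rotation as Ro
a=np.radians(-8.6);xr=np.array([np.cos(a),np.sin(a),0]);yr=np.array([-np.sin(a),np.cos(a),0]);Z=np.array([0,0,1.])
zp=-.5*xr+3**.5/2*Z;xp=3**.5/2*xr+.5*Z
Rg=np.c_[yr,xp,-zp];TOP=np.array([.4874,.147,.1217])
b=np.radians(23.25);xt=np.array([np.cos(b),np.sin(b),0]);yt=np.array([-np.sin(b),np.cos(b),0])
Rt=np.c_[yt,xt,-Z];GAP=np.array([.4796,-.2932,.012])
def to(P,R):
    s=read_state();R0=np.array(s['tcp_rot'])
    print('pos',np.round(s['position'],4),'rotvec units(tool now)',np.round(Ro.from_matrix(R0.T@R).as_rotvec(degrees=True)/120,3),'shift units in tool now',np.round(R0.T@(P-s['position'])/.03,3),'in target frame',np.round(R.T@(P-s['position'])/.03,3))
E
python3 -c "
from g import *
to(TOP+.1*zp,Rg)"
```

```text
pos [ 0.4111 -0.3309  0.2214] rotvec units(tool now) [-0.249 -0.019  0.071] shift units in tool now [16.179  0.917  0.424] in target frame [16.131 -1.548 -0.389]
```

move_arm([
  [[1, 0.03, 0], [0, 0, 0], 0],
  [[1, 0.03, 0], [0, 0, 0], 0],
  [[1, 0.03, 0], [0, 0, 0], 0],
  [[1, 0.03, 0], [0, 0, 0], 0],
  [[1, 0.03, 0], [0, 0, 0], 0],
  [[1, 0.03, 0], [0, 0, 0], 0],
  [[1, 0.03, 0], [0, 0, 0], 0],
  [[1, 0.03, 0], [0, 0, 0], 0],
  [[1, 0.03, 0], [0, 0, 0], 0],
  [[1, 0.03, 0], [0, 0, 0], 0],
  [[1, 0.03, 0], [0, 0, 0], 0],
  [[1, 0.03, 0], [0, 0, 0], 0],
  [[1, 0.03, 0], [0, 0, 0], 0],
  [[1, 0.03, 0], [0, 0, 0], 0],
  [[1, 0.03, 0], [0, 0, 0], 0],
  [[1, 0.03, 0], [0, 0, 0], 0],
  [[0, 0, 0], [0, 0, 0], 0],
])

```text
time_s: 8.1
position: [0.4247, 0.1537, 0.2214]
tcp_rot: [[-0.006, 1.0, 0.002], [1.0, 0.006, 0.002], [0.002, 0.002, -1.0]]
force: [-0.0, -0.3, 0.6]
opening: 1.0
grasp_force: 0.0
```

```bash
python3 -c "
from g import *
to(TOP+.08*zp,Rg)"
```

```text
pos [0.4247 0.1537 0.2214] rotvec units(tool now) [-0.249 -0.021  0.072] shift units in tool now [-0.031  0.77   1.016] in target frame [0.091 0.157 1.262]
```

move_arm([
  [[0, 0, 0], [-0.05, -0.004, 0.0145], 0],
  [[0, 0, 0], [-0.05, -0.004, 0.0145], 0],
  [[0, 0, 0], [-0.05, -0.004, 0.0145], 0],
  [[0, 0, 0], [-0.05, -0.004, 0.0145], 0],
  [[0, 0, 0], [-0.05, -0.004, 0.0145], 0],
  [[0, 0, 0], [0, 0, 0], 0],
  [[0, 0, 0], [0, 0, 0], 0],
  [[0, 0, 0], [0, 0, 0], 0],
])

```text
time_s: 8.77
position: [0.4267, 0.1465, 0.2217]
tcp_rot: [[0.148, 0.876, 0.459], [0.989, -0.126, -0.078], [-0.011, 0.466, -0.885]]
force: [0.6, -0.6, -1.5]
opening: 0.995
grasp_force: 0.0
```

```bash
python3 -c "
from g import *
print(np.round(read_state()['joint_positions'],1))
to(TOP+.04*zp,Rg)
w=snap('wrist','w5');print(pp(w,'plaque_a'),proj(w,TOP-.1*zp-.0075*xp),proj(w,TOP+.04*yr),proj(w,TOP-.04*yr))
cv2.imwrite('pics/w5c.png',w['img'][:320,100:560,::-1])"
```

```text
[ 12.1   8.  122.7 -24.   25.2  40.1]
pos [0.4267 0.1465 0.2217] rotvec units(tool now) [-0.019  0.004  0.003] shift units in tool now [0.342 0.165 2.543] in target frame [0.32  0.063 2.551]
[(array([326.528, 224.   ]), 0.86), (array([328.128, 154.32 ]), 0.66), (array([323.776,  81.72 ]), 0.58)] [327.09129617 155.85452002] [331.67485546 135.91177218] [330.68649068 207.02766696]
```

View pics/w5c.png

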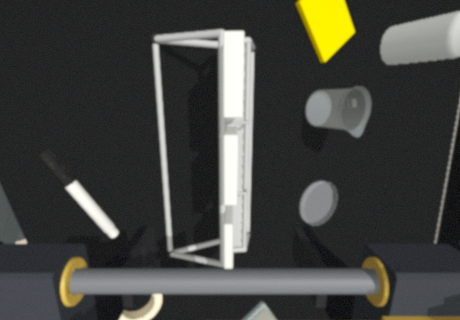

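This view looks along the lean and confirms the choice. The candidates were the far strip (crop 222–245 px, thickest), the middle strip (224–238) and the near strip (222–232, thinnest), with the yellow look-alike lying at (325,25). The middle strip sits where I predicted, so I descend on it.

move_arm([
  [[0.1, 0, 0], [-0.01, 0.002, 0.0015], 0],
  [[0.1, 0, 0], [-0.009, 0.002, 0.0015], 0],
  [[0.12, 0.06, 0.5], [0, 0, 0], 0],
  [[0, 0, 1], [0, 0, 0], 0],
  [[0, 0, 1], [0, 0, 0], 0],
  [[0, 0, 0], [0, 0, 0], 0],
  [[0, 0, 0], [0, 0, 0], 0],
  [[0, 0, 0], [0, 0, 0], 0],
])

```text
time_s: 9.53
position: [0.4626, 0.1493, 0.1633]
tcp_rot: [[0.152, 0.855, 0.495], [0.988, -0.13, -0.079], [-0.003, 0.501, -0.865]]
force: [-0.3, 0.4, 0.2]
opening: 1.001
grasp_force: 0.0
```

```bash
python3 -c "
from g import *
to(TOP-.032*zp,Rg)"
```

```text
pos [0.4626 0.1493 0.1633] rotvec units(tool now) [ 0.001  0.002 -0.001] shift units in tool now [0.058 0.02  2.68 ] in target frame [0.048 0.025 2.681]
```

move_arm([
  [[0.05, 0.02, 0.7], [0, 0, 0], 0],
  [[0, 0, 0.7], [0, 0, 0], 0],
  [[0, 0, 0.7], [0, 0, 0], 0],
  [[0, 0, 0.55], [0, 0, 0], 0],
  [[0, 0, 0], [0, 0, 0], 0],
  [[0, 0, 0], [0, 0, 0], 0],
  [[0, 0, 0], [0, 0, 0], 0.6],
  [[0, 0, 0], [0, 0, 0], 0.6],
  [[0, 0, 0], [0, 0, 0], 0.6],
  [[0, 0, 0], [0, 0, 0], 0.6],
  [[0, 0, 0], [0, 0, 0], 1],
  [[0, 0, 0], [0, 0, 0], 1],
  [[0, 0, 0], [0, 0, 0], 1],
  [[0, 0, 0], [0, 0, 0], 1],
  [[0, 0, 0], [0, 0, 0], 1],
  [[0, 0, 0], [0, 0, 0], 1],
])

```text
time_s: 10.87
position: [0.502, 0.1469, 0.1091]
tcp_rot: [[0.154, 0.861, 0.485], [0.988, -0.13, -0.082], [-0.007, 0.492, -0.871]]
force: [-0.2, 0.6, 0.0]
opening: 0.325
grasp_force: 0.0
```

```bash
python3 -c "
from g import *
s=read_state();print(s['opening']*87,s['grasp_force'],s['force'],s['moment'])
to(TOP-.032*zp,Rg)"
```

```text
28.294979104285662 0.0 [-0.1775106   0.60868353  0.02592362] [ 0.07031067  0.35792064 -0.02764477]
pos [0.502  0.1469 0.1091] rotvec units(tool now) [-0.004  0.004 -0.   ] shift units in tool now [-0.067 -0.202  0.464] in target frame [-0.07  -0.206  0.462]
```

```bash
python3 -c "
from g import *
s=read_state();print(np.round(s['joint_positions'],1),np.round(s['tau'],1),np.round(s['qvel'],2))"
```

```text
[ 10.2  27.8 122.8 -81.9   9.7  98.3] [  0.  -31.2  -6.8  -0.3   0.2   0. ] [-0.09  0.02  0.05  0.08 -0.05  0.02]
```

move_arm([
  [[0, 0, 0], [0, 0, 0], 0.4],
])

```text
time_s: 10.95
position: [0.502, 0.1469, 0.1091]
tcp_rot: [[0.154, 0.861, 0.485], [0.988, -0.13, -0.082], [-0.007, 0.492, -0.871]]
force: [0.1, 0.9, 0.5]
opening: 0.353
grasp_force: 0.0
```

Joint 4 hit its −82° limit because the wrist is near-singular: the tool lies almost along the forearm. Nothing has been touched. I'll back off and re-approach with the tool swung 22° about the closing axis, so the pads stay flush and joint 4 goes to its free positive side.

move_arm([
  [[0, 0, 0], [0, 0, 0], 0],
  [[0, 0, 0], [0, 0, 0], 0],
  [[0, 0, -0.6], [0, 0, 0], 0],
  [[0, 0, -0.7], [0, 0, 0], 0],
  [[0, 0, -0.7], [0, 0, 0], 0],
  [[0, 0, -0.7], [0, 0, 0], 0],
  [[0, 0, -0.7], [0, 0, 0], 0],
  [[0, 0, 0], [0, 0.037, 0], 0],
  [[0, 0, 0], [0, 0.037, 0], 0],
  [[0, 0, 0], [0, 0.037, 0], 0],
  [[0, 0, 0], [0, 0.037, 0], 0],
  [[0, 0, 0], [0, 0.037, 0], 0],
  [[0, 0, 0], [0, 0, 0], 0],
  [[0, 0, 0], [0, 0, 0], 0],
])

```text
time_s: 12.12
position: [0.4462, 0.1586, 0.1842]
tcp_rot: [[0.078, 0.881, 0.466], [0.989, -0.127, 0.074], [0.125, 0.456, -0.881]]
force: [0.7, 0.0, 0.3]
opening: 0.997
grasp_force: 0.0
```

```bash
cat >> g.py <<'E'
f=np.radians(22);Rf=Rg@Ro.from_rotvec([0,f,0]).as_matrix()
TG=TOP-.014*zp+.0187*Rf[:,2]
E
python3 -c "
from g import *
s=read_state();print(np.round(s['joint_positions'],1))
to(TG-.08*Rf[:,2],Rf)"
```

```text
[  4.4  13.  126.3   9.9  12.8   1.6]
pos [0.4462 0.1586 0.1842] rotvec units(tool now) [-0.024  0.115 -0.004] shift units in tool now [-1.086  0.235  0.927] in target frame [-1.278  0.186  0.652]
```

move_arm([
  [[-0.2, 0, 0], [-0.004, 0.023, 0], 0],
  [[-0.2, 0, 0], [-0.004, 0.023, 0], 0],
  [[-0.2, 0, 0], [-0.004, 0.023, 0], 0],
  [[-0.2, 0, 0], [-0.004, 0.023, 0], 0],
  [[-0.2, 0, 0], [-0.004, 0.023, 0], 0],
  [[-0.2, 0.1, 0], [-0.004, 0, 0], 0],
  [[0, 0, 0], [0, 0, 0], 0],
  [[0, 0, 0], [0, 0, 0], 0],
  [[0, 0, 0], [0, 0, 0], 0],
])

```text
time_s: 12.87
position: [0.4415, 0.1414, 0.1775]
tcp_rot: [[0.024, 0.881, 0.472], [0.975, -0.125, 0.183], [0.22, 0.456, -0.862]]
force: [-0.7, 0.3, 0.0]
opening: 0.998
grasp_force: 0.0
```

```bash
python3 -c "
from g import *
s=read_state();print(np.round(s['joint_positions'],1))
to(TG-.04*Rf[:,2],Rf)"
```

```text
[ -6.2  13.3 130.5  57.8  16.  -55. ]
pos [0.4415 0.1414 0.1775] rotvec units(tool now) [-0.024  0.062 -0.004] shift units in tool now [-0.401  0.465  2.108] in target frame [-0.674  0.356  2.059]
```

move_arm([
  [[-0.1, 0.1, 0], [-0.008, 0.02, 0], 0],
  [[-0.1, 0.1, 0], [-0.008, 0.02, 0], 0],
  [[-0.1, 0.1, 0], [-0.008, 0.02, 0], 0],
  [[0, 0, 0], [0, 0, 0], 0],
  [[0, 0, 0], [0, 0, 0], 0],
  [[0, 0, 0], [0, 0, 0], 0],
])

```text
time_s: 13.37
position: [0.4472, 0.1332, 0.1784]
tcp_rot: [[-0.029, 0.862, 0.506], [0.949, -0.135, 0.284], [0.313, 0.489, -0.815]]
force: [0.1, 0.1, 0.1]
opening: 0.999
grasp_force: 0.0
```

```bash
python3 -c "
from g import *
s=read_state();print(np.round(s['joint_positions'],1))
to(TG-.04*Rf[:,2],Rf)"
```

```text
[-15.2  15.1 133.5  80.2  24.3 -85.2]
pos [0.4472 0.1332 0.1784] rotvec units(tool now) [-0.005  0.009 -0.004] shift units in tool now [-0.374  0.169  2.076] in target frame [-0.416  0.143  2.07 ]
```

move_arm([
  [[-0.2, 0.07, 0.4], [-0.005, 0.009, -0.004], 0],
  [[-0.2, 0.07, 0.6], [0, 0, 0], 0],
  [[0, 0, 0.5], [0, 0, 0], 0],
  [[0, 0, 0.5], [0, 0, 0], 0],
  [[0, 0, 0], [0, 0, 0], 0],
  [[0, 0, 0], [0, 0, 0], 0],
  [[0, 0, 0], [0, 0, 0], 0],
])

```text
time_s: 13.95
position: [0.4816, 0.1395, 0.1288]
tcp_rot: [[-0.047, 0.856, 0.514], [0.945, -0.129, 0.301], [0.324, 0.5, -0.803]]
force: [-0.8, 0.2, 0.6]
opening: 0.996
grasp_force: 0.0
```

```bash
python3 -c "
from g import *
s=read_state();print(np.round(s['joint_positions'],1))
to(TG,Rf)
w=snap('wrist','w6');print(pp(w,'plaque_a'),proj(w,TOP-.1*zp-.0075*xp),proj(w,TOP+.04*yr),proj(w,TOP-.04*yr))"
```

```text
[ -13.4   26.3  132.8  105.8   25.4 -112. ]
pos [0.4816 0.1395 0.1288] rotvec units(tool now) [-0. -0.  0.] shift units in tool now [-0.024  0.015  1.421] in target frame [-0.024  0.015  1.421]
[(array([406.72,  58.  ]), 0.96), (array([318.08, 126.8 ]), 0.67), (array([320. , 307.2]), 0.66), (array([317.312, 213.2  ]), 0.57)] [318.79640979 213.91291142] [326.1400498  160.56941262] [326.21762985 267.78496932]
```

View pics/w6.png

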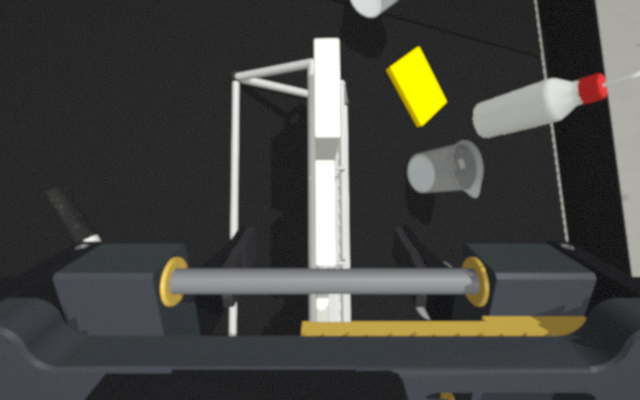

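The middle plaque (strip 316–336 px, row 210) is centred between the fingers at about 240 and 412 px. I descend and pinch.

move_arm([
  [[-0.02, 0.01, 0.5], [0, 0, 0], 0],
  [[0, 0, 0.5], [0, 0, 0], 0],
  [[0, 0, 0.42], [0, 0, 0], 0],
  [[0, 0, 0], [0, 0, 0], 0],
  [[0, 0, 0], [0, 0, 0], 0],
  [[0, 0, 0], [0, 0, 0], 0.7],
  [[0, 0, 0], [0, 0, 0], 0.7],
  [[0, 0, 0], [0, 0, 0], 0.7],
  [[0, 0, 0], [0, 0, 0], 0.7],
  [[0, 0, 0], [0, 0, 0], 0.7],
  [[0, 0, 0], [0, 0, 0], 0.7],
  [[0, 0, 0], [0, 0, 0], 0.7],
  [[0, 0, 0], [0, 0, 0], 0.7],
])

```text
time_s: 15.13
position: [0.5045, 0.1509, 0.0942]
tcp_rot: [[-0.046, 0.856, 0.515], [0.945, -0.131, 0.3], [0.324, 0.5, -0.803]]
force: [0.7, 0.2, 0.3]
opening: 0.485
grasp_force: 0.0
```

```bash
python3 -c "
from g import *
s=read_state();print(np.round(s['joint_positions'],1),s['opening']*87)
to(TG,Rf)"
```

```text
[ -10.4   32.9  130.9  118.4   26.2 -122.8] 42.229509825156974
pos [0.5045 0.1509 0.0942] rotvec units(tool now) [ 0.  0. -0.] shift units in tool now [ 0.027 -0.013 -0.012] in target frame [ 0.027 -0.013 -0.012]
```

move_arm([
  [[0, 0, 0], [0, 0, 0], 1],
  [[0, 0, 0], [0, 0, 0], 1],
  [[0, 0, 0], [0, 0, 0], 1],
  [[0, 0, 0], [0, 0, 0], 1],
  [[0, 0, 0], [0, 0, 0], 1],
  [[0, 0, 0], [0, 0, 0], 1],
  [[0, 0, 0], [0, 0, 0], 1],
  [[0, 0, 0], [0, 0, 0], 1],
])

```text
time_s: 15.8
position: [0.5044, 0.1509, 0.0941]
tcp_rot: [[-0.045, 0.856, 0.515], [0.945, -0.131, 0.3], [0.324, 0.5, -0.803]]
force: [-0.1, -0.2, -1.0]
opening: 0.165
grasp_force: 30.0
```

```bash
python3 -c "
from g import *
s=read_state();print(s['opening']*87,s['grasp_force'],s['force'])
to(TG,Rf)"
```

```text
14.313614740792744 29.98060405254364 [-0.05148908 -0.20929164 -1.01075665]
pos [0.5044 0.1509 0.0941] rotvec units(tool now) [ 0.  0. -0.] shift units in tool now [ 0.028 -0.009 -0.013] in target frame [ 0.028 -0.009 -0.013]
```

The caliper reads 14.3 mm at 30 N of grip, so this is the 15 mm plaque (10 and 20 would be far off). I lift it along the lean, then straight up.

move_arm([
  [[0.11, 0, -0.28], [0, 0, 0], 1],
  [[0.19, 0, -0.46], [0, 0, 0], 1],
  [[0.19, 0, -0.46], [0, 0, 0], 1],
  [[0.22, 0.3, -0.55], [0, 0, 0], 1],
  [[0.22, 0.35, -0.56], [0, 0, 0], 1],
  [[0.22, 0.35, -0.56], [0, 0, 0], 1],
  [[0.22, 0.35, -0.56], [0, 0, 0], 1],
  [[0.22, 0.35, -0.56], [0, 0, 0], 1],
  [[0.22, 0.35, -0.56], [0, 0, 0], 1],
  [[0, 0, 0], [0, 0, 0], 1],
  [[0, 0, 0], [0, 0, 0], 1],
  [[0, 0, 0], [0, 0, 0], 1],
])

```text
time_s: 16.8
position: [0.4836, 0.1543, 0.2418]
tcp_rot: [[-0.047, 0.857, 0.513], [0.944, -0.13, 0.304], [0.328, 0.499, -0.802]]
force: [-0.3, -0.5, -2.2]
opening: 0.163
grasp_force: 30.0
```

```bash
python3 -c "
from g import *
s=read_state();print(np.round(s['joint_positions'],1),s['opening']*87,s['grasp_force'],s['force'])
to(TG,Rf)
sc=snap('side')
a=sc['img'][120:340,220:450,::-1];b=snap('scene')['img'][120:340,200:430,::-1];cv2.imwrite('pics/l.png',cv2.resize(np.hstack([a,b]),None,fx=1.7,fy=1.7))"
```

```text
[-10.7   8.4 124.   53.7  29.3 -51.8] 14.191253306317018 29.982509315013885 [-0.26866059 -0.48308333 -2.16023179]
pos [0.4836 0.1543 0.2418] rotvec units(tool now) [-0.    -0.002 -0.001] shift units in tool now [-1.726 -1.856  4.26 ] in target frame [-1.71  -1.861  4.264]
```

View pics/l.png

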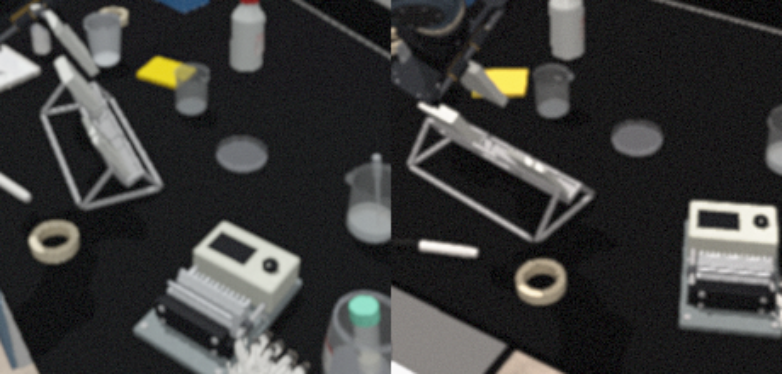

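The plaque is held and the other two still stand in the rack. A tall bottle sits on the tester's −y side, so I'll turn the plaque half round to make the gripper lean away from it. First I bring the plaque upright, then yaw.

move_arm([
  [[0, 0, -0.2], [0.0464, 0, 0.0188], 1],
  [[0, 0, -0.2], [0.0464, 0, 0.0188], 1],
  [[0, 0, -0.2], [0.0464, 0, 0.0188], 1],
  [[0, 0, 0], [0.0464, 0, 0.0188], 1],
  [[0, 0, 0], [0.0464, 0, 0.0188], 1],
  [[0, 0, 0], [0, 0, 0], 1],
  [[0, 0, 0], [-0.0219, 0, 0.0541], 1],
  [[0, 0, 0], [-0.0219, 0, 0.0541], 1],
  [[0, 0, 0], [-0.0219, 0, 0.0541], 1],
  [[0, 0, 0], [-0.0219, 0, 0.0541], 1],
  [[0, 0, 0], [-0.0219, 0, 0.0541], 1],
  [[0, 0, 0], [-0.0219, 0, 0.0541], 1],
  [[0, 0, 0], [-0.0219, 0, 0.0541], 1],
  [[0, 0, 0], [-0.0219, 0, 0.0541], 1],
  [[0, 0, 0], [-0.0219, 0, 0.0541], 1],
  [[0, 0, 0], [-0.0219, 0, 0.0541], 1],
  [[0, 0, 0], [0, 0, 0], 1],
])

```text
time_s: 18.32
position: [0.4747, 0.1517, 0.2547]
tcp_rot: [[0.887, 0.25, 0.387], [0.231, -0.968, 0.096], [0.399, 0.004, -0.917]]
force: [-0.6, 0.1, -1.3]
opening: 0.168
grasp_force: 30.0
```

```bash
cat >> g.py <<'E'
Rp=np.c_[-yt,-xt,-Z]@Ro.from_rotvec([0,f,0]).as_matrix()  # flipped, plaque upright
E
python3 -c "
from g import *
s=read_state();print(np.round(s['joint_positions'],1),s['opening']*87,s['grasp_force'])
R=np.array(s['tcp_rot']);P=R@Ro.from_rotvec([0,-f,0]).as_matrix();print('plaque axes\n',np.round(P,3))
to(GAP+[0,0,.2],Rp)
w3=np.load('w3.npy',allow_pickle=True).item();sd=snap('side');e,d=ray(sd,(433,302))
for z in (.08,.12,.16,.2):x=e+d*(z-e[2])/d[2];print(np.round(x,3),proj(w3,x))"
```

```text
[  1.5   7.1 113.9   8.4  36.3  71.2] 14.579324060081806 29.98212844133377
plaque axes
 [[ 0.968  0.25   0.027]
 [ 0.25  -0.968  0.003]
 [ 0.027  0.004 -1.   ]]
pos [0.4747 0.1517 0.2547] rotvec units(tool now) [-0.26  -0.012  0.625] shift units in tool now [-3.849 14.394 -0.06 ] in target frame [12.16   5.706  6.447]
[ 0.63  -0.426  0.08 ] [427.48047565 257.34963081]
[ 0.603 -0.449  0.12 ] [415.02069189 288.49389737]
[ 0.575 -0.471  0.16 ] [400.27137573 325.36104074]
[ 0.547 -0.494  0.2  ] [382.53761548 369.6880505 ]
```

move_arm([
  [[0, 0, 0], [-0.0217, -0.001, 0.0521], 1],
  [[0, 0, 0], [-0.0217, -0.001, 0.0521], 1],
  [[0, 0, 0], [-0.0217, -0.001, 0.0521], 1],
  [[0, 0, 0], [-0.0217, -0.001, 0.0521], 1],
  [[0, 0, 0], [-0.0217, -0.001, 0.0521], 1],
  [[0, 0, 0], [-0.0217, -0.001, 0.0521], 1],
  [[0, 0, 0], [-0.0217, -0.001, 0.0521], 1],
  [[0, 0, 0], [-0.0217, -0.001, 0.0521], 1],
  [[0, 0, 0], [-0.0217, -0.001, 0.0521], 1],
  [[0, 0, 0], [-0.0217, -0.001, 0.0521], 1],
  [[0, 0, 0], [-0.0217, -0.001, 0.0521], 1],
  [[0, 0, 0], [-0.0217, -0.001, 0.0521], 1],
  [[0.81, 0.38, 0.4], [0, 0, 0], 1],
  [[0.81, 0.38, 0.4], [0, 0, 0], 1],
  [[0.81, 0.38, 0.4], [0, 0, 0], 1],
  [[0.81, 0.38, 0.4], [0, 0, 0], 1],
  [[0.81, 0.38, 0.4], [0, 0, 0], 1],
  [[0.81, 0.38, 0.4], [0, 0, 0], 1],
  [[0, 0, 0], [0, 0, 0], 1],
])

```text
time_s: 19.95
position: [0.5247, -0.072, 0.254]
tcp_rot: [[0.53, -0.834, 0.155], [-0.795, -0.552, -0.253], [0.297, 0.011, -0.955]]
force: [0.6, 0.3, -1.7]
opening: 0.168
grasp_force: 30.0
```

```bash
python3 -c "
from g import *
s=read_state();print(np.round(s['joint_positions'],1),s['opening']*87,s['grasp_force'])
to(GAP+[0,0,.2],Rp)"
```

```text
[-12.1  15.3 100.1 -15.5  53.5 142.3] 14.643258220676444 29.978031814098358
pos [ 0.5247 -0.072   0.254 ] rotvec units(tool now) [-0.024  0.039  0.082] shift units in tool now [4.644 5.308 2.97 ] in target frame [5.205 4.293 3.613]
```

move_arm([
  [[0, 0, 0], [-0.012, 0.02, 0.041], 1],
  [[0, 0, 0], [-0.012, 0.019, 0.041], 1],
  [[0.65, 0.54, 0.4], [0, 0, 0], 1],
  [[0.65, 0.54, 0.4], [0, 0, 0], 1],
  [[0.65, 0.54, 0.4], [0, 0, 0], 1],
  [[0.65, 0.54, 0.4], [0, 0, 0], 1],
  [[0.65, 0.54, 0.4], [0, 0, 0], 1],
  [[0.65, 0.54, 0.4], [0, 0, 0], 1],
  [[0.65, 0.54, 0.4], [0, 0, 0], 1],
  [[0.65, 0.5, 0.4], [0, 0, 0], 1],
  [[0, 0, 0], [0, 0, 0], 1],
  [[0, 0, 0], [0, 0, 0], 1],
  [[0, 0, 0], [0, 0, 0], 1],
])

```text
time_s: 21.03
position: [0.4777, -0.2835, 0.2243]
tcp_rot: [[0.367, -0.918, 0.15], [-0.852, -0.396, -0.343], [0.374, -0.002, -0.927]]
force: [-0.1, 0.3, -1.4]
opening: 0.164
grasp_force: 30.0
```

```bash
cat >> g.py <<'E'
SEAT=np.array([*(GAP-.007*yt+.0005*xt)[:2],.0807])
E
python3 -c "
from g import *
s=read_state();print(np.round(s['joint_positions'],1),s['opening']*87,s['grasp_force'])
to(SEAT+[0,0,.085],Rp)"
```

```text
[-35.6  17.3 104.6 -17.3  40.2 132.5] 14.295641975094775 29.979146718978882
pos [ 0.4777 -0.2835  0.2243] rotvec units(tool now) [-0.001  0.     0.001] shift units in tool now [-0.216  0.058  2.019] in target frame [-0.217  0.054  2.019]
```

move_arm([
  [[-0.1, 0.03, 0.6], [0, 0, 0], 1],
  [[-0.1, 0.02, 0.6], [0, 0, 0], 1],
  [[0, 0, 0.4], [0, 0, 0], 1],
  [[0, 0, 0.4], [0, 0, 0], 1],
  [[0, 0, 0], [0, 0, 0], 1],
  [[0, 0, 0], [0, 0, 0], 1],
  [[0, 0, 0], [0, 0, 0], 1],
])

```text
time_s: 21.62
position: [0.4844, -0.2996, 0.1678]
tcp_rot: [[0.367, -0.918, 0.152], [-0.85, -0.397, -0.345], [0.377, -0.002, -0.926]]
force: [-0.5, -0.1, -0.6]
opening: 0.167
grasp_force: 30.0
```

```bash
cat > c.py <<'E'
from g import *
to(SEAT+[0,0,.04],Rp)
s=read_state();R=np.array(s['tcp_rot']);B=R@Ro.from_rotvec([0,-f,0]).as_matrix() # cols: plaque y, x, -z
G=s['position']-.0187*R[:,2];zz=-B[:,2];bot=G-.086*zz
print('plaque bottom mid rel GAP in tester frame (mm)',np.round(np.c_[xt,yt,Z].T@(bot-GAP)*1000,1))
P=[snap(c) for c in('scene','side','wrist')]
for l in('plaque_a_c','tester_gap','jaw_face'):
    for p,c in zip(P,'sdw'):
        q=pp(p,l);pr={'plaque_a_c':G-.036*zz,'tester_gap':GAP,'jaw_face':GAP+.0045*xt+[0,0,.022]}[l]
        print(l,c,'pred',np.round(proj(p,pr),1),[(np.round(x,1).tolist(),k) for x,k in q])
E
python3 c.py
```

```text
pos [ 0.4844 -0.2996  0.1678] rotvec units(tool now) [-0.002 -0.001  0.001] shift units in tool now [-0.617  0.05   1.445] in target frame [-0.614  0.046  1.447]
plaque bottom mid rel GAP in tester frame (mm) [ 2.  -1.  87.2]
plaque_a_c s pred [403.2 249. ] [([264.1, 169.1], 0.91), ([287.0, 220.7], 0.78), ([267.9, 215.7], 0.22)]
plaque_a_c d pred [340.4 264.6] [([285.2, 206.0], 0.57)]
plaque_a_c w pred [323.5 233.1] [([325.0, 220.4], 0.68)]
tester_gap s pred [397.6 290.1] [([397.4, 290.3], 0.56)]
tester_gap d pred [338.9 307.8] [([340.3, 308.5], 0.84)]
tester_gap w pred [325.5 227.2] [([325.2, 224.3], 0.82)]
jaw_face s pred [398.4 282.6] [([399.9, 282.0], 0.6)]
jaw_face d pred [340.2 300.2] [([342.0, 299.0], 0.97)]
jaw_face w pred [321.7 227.9] [([320.3, 224.4], 0.77)]
```

move_arm([
  [[-0.1, 0.04, 0.25], [0, 0, 0], 1],
  [[-0.2, 0, 0.45], [0, 0, 0], 1],
  [[-0.2, 0, 0.45], [0, 0, 0], 1],
  [[-0.11, 0, 0.3], [0, 0, 0], 1],
  [[0, 0, 0], [0, 0, 0], 1],
  [[0, 0, 0], [0, 0, 0], 1],
])

```text
time_s: 22.72
position: [0.4823, -0.3002, 0.1191]
tcp_rot: [[0.366, -0.919, 0.149], [-0.852, -0.395, -0.344], [0.375, -0.001, -0.927]]
force: [-0.1, 0.7, -3.9]
opening: 0.169
grasp_force: 30.0
```

```bash
python3 -c "
from g import *
s=read_state();print(s['force'],s['moment']);to(SEAT+[0,0,.01],Rp)"
```

```text
[-0.05238305  0.71012727 -3.91076526] [ 0.59269207  0.16694601 -0.02016029]
pos [ 0.4823 -0.3002  0.1191] rotvec units(tool now) [-0.001 -0.     0.   ] shift units in tool now [-0.37  -0.023  0.872] in target frame [-0.37  -0.024  0.872]
```

move_arm([
  [[-0.075, 0, 0.18], [0, 0, 0], 1],
  [[-0.075, 0, 0.18], [0, 0, 0], 1],
  [[-0.075, 0, 0.18], [0, 0, 0], 1],
  [[-0.075, 0, 0.18], [0, 0, 0], 1],
  [[-0.075, 0, 0.18], [0, 0, 0], 1],
  [[0, 0, 0], [0, 0, 0], 1],
])

```text
time_s: 23.22
position: [0.4826, -0.3, 0.0897]
tcp_rot: [[0.366, -0.918, 0.15], [-0.851, -0.396, -0.344], [0.375, -0.002, -0.927]]
force: [1.0, -0.2, -2.6]
opening: 0.166
grasp_force: 30.0
```

```bash
python3 -c "
from g import *
s=read_state();print(s['force'],s['moment']);to(SEAT,Rp)
P=[snap(c) for c in('scene','side')]
X=GAP+.0045*xt+[0,0,.022]
for p in P:
  q=pp(p,'jaw_face');print(proj(p,X),proj(p,X+.003*xt),q)
  print(pp(p,'plaque_a_c'),proj(p,GAP+[0,0,.06]))"
```

```text
[ 0.95987754 -0.22152707 -2.62592765] [ 0.42877042  0.11830542 -0.00119364]
pos [ 0.4826 -0.3     0.0897] rotvec units(tool now) [-0.001 -0.     0.   ] shift units in tool now [-0.127 -0.014  0.274] in target frame [-0.126 -0.014  0.274]
[398.38226997 282.62381298] [398.38850466 281.69757928] []
[(array([288.32, 218.32]), 0.8), (array([261.184, 168.12 ]), 0.58)] [399.76323452 273.12842328]
[340.18229321 300.1971275 ] [340.95047349 299.36410735] []
[(array([320.128, 163.68 ]), 0.6), (array([283.968, 210.   ]), 0.56)] [339.19469558 290.02273122]
```

move_arm([
  [[-0.025, 0, 0.062], [0, 0, 0], 1],
  [[-0.025, 0, 0.062], [0, 0, 0], 1],
  [[-0.025, 0, 0.062], [0, 0, 0], 1],
  [[0, 0, 0], [0, 0, 0], 1],
])

```text
time_s: 23.85
position: [0.4829, -0.3004, 0.0848]
tcp_rot: [[0.366, -0.918, 0.151], [-0.851, -0.396, -0.345], [0.377, -0.002, -0.926]]
force: [1.1, 0.2, -2.4]
opening: 0.168
grasp_force: 30.0
```

move_arm([
  [[-0.0125, 0, 0.031], [0, 0, 0], 1],
  [[-0.0125, 0, 0.031], [0, 0, 0], 1],
  [[0, 0, 0], [0, 0, 0], 1],
])

```text
time_s: 24.1
position: [0.4829, -0.3003, 0.0828]
tcp_rot: [[0.366, -0.918, 0.151], [-0.851, -0.396, -0.345], [0.377, -0.002, -0.926]]
force: [1.3, -0.3, -1.5]
opening: 0.164
grasp_force: 30.0
```

move_arm([
  [[-0.0125, 0, 0.031], [0, 0, 0], 1],
  [[0, 0, 0], [0, 0, 0], 1],
])

```text
time_s: 24.27
position: [0.4829, -0.3004, 0.0819]
tcp_rot: [[0.366, -0.918, 0.151], [-0.851, -0.396, -0.345], [0.377, -0.002, -0.926]]
force: [0.7, -0.5, -0.4]
opening: 0.164
grasp_force: 30.0
```

move_arm([
  [[-0.0125, 0, 0.031], [0, 0, 0], 1],
  [[0, 0, 0], [0, 0, 0], 1],
])

```text
time_s: 24.43
position: [0.4834, -0.301, 0.0816]
tcp_rot: [[0.366, -0.918, 0.152], [-0.851, -0.396, -0.346], [0.378, -0.003, -0.926]]
force: [0.7, -0.9, 3.1]
opening: 0.166
grasp_force: 30.0
```

move_arm([
  [[-0.0125, 0, 0.031], [0, 0, 0], 1],
  [[0, 0, 0], [0, 0, 0], 1],
])

```text
time_s: 24.6
position: [0.4836, -0.3011, 0.0815]
tcp_rot: [[0.365, -0.918, 0.153], [-0.85, -0.396, -0.347], [0.379, -0.003, -0.925]]
force: [0.6, -0.1, 10.4]
opening: 0.165
grasp_force: 30.0
```

The plaque is on the floor (z 0.0815 against 0.0807 expected, reaction about 10 N). I release and retreat.

move_arm([
  [[0, 0, 0], [0, 0, 0], 0.6],
  [[0, 0, 0], [0, 0, 0], 0.6],
  [[0, 0, 0], [0, 0, 0], 0.6],
  [[0, 0, 0], [0, 0, 0], 0.3],
  [[0, 0, 0], [0, 0, 0], 0.3],
  [[0, 0, 0], [0, 0, 0], 0.3],
  [[0, 0, -0.2], [0, 0, 0], 0.3],
  [[0, 0, -0.5], [0, 0, 0], 0.3],
  [[0, 0, -0.8], [0, 0, 0], 0.3],
  [[0, 0, -1], [0, 0, 0], 0.3],
  [[0, 0, -1], [0, 0, 0], 0.3],
  [[0, 0, -1], [0, 0, 0], 0.3],
  [[0, 0, 0], [0, 0, 0], 0.3],
  [[0, 0, 0], [0, 0, 0], 0.3],
])

```text
time_s: 25.77
position: [0.4631, -0.2535, 0.207]
tcp_rot: [[0.365, -0.918, 0.154], [-0.85, -0.397, -0.347], [0.38, -0.005, -0.925]]
force: [-0.3, -0.4, -1.1]
opening: 0.698
grasp_force: 0.0
```

```bash
cat > v.py <<'E'
from g import *
print(np.round(read_state()['joint_positions'],1))
P=[snap(c,c+'v') for c in('scene','side','wrist')]
for p,c in zip(P,'sdw'):
    print(c,'pred_c',np.round(proj(p,GAP+[0,0,.062])),[(np.round(x).tolist(),k) for x,k in pp(p,'plaque_a_c')],'org',np.round(proj(p,GAP+.0075*xt)),[(np.round(x).tolist(),k) for x,k in pp(p,'plaque_a')])
    # template: brightness along vertical mid line of plaque and its top corners
    for y in(-.05,-.044,-.036,0,.036,.044,.05):
        print(y,[int(p['img'][int(v),int(u)].mean()) if 0<=u<640 and 0<=v<400 else None for u,v in [proj(p,GAP+y*yt+[0,0,h]) for h in(.085,.093,.097,.102,.107,.115)]])
E
python3 v.py
```

```text
[-33.4  17.  109.2 -20.1  36.4 137.7]
s pred_c [400. 273.] [([264.0, 170.0], 0.96), ([288.0, 220.0], 0.75)] org [398. 288.] [([242.0, 200.0], 0.87), ([252.0, 163.0], 0.83), ([294.0, 228.0], 0.74), ([397.0, 290.0], 0.74)]
-0.05 [140, 151, 184, 225, 241, 239]
-0.044 [147, 235, 236, 235, 241, 237]
-0.036 [151, 185, 186, 227, 235, 241]
0 [155, 178, 182, 197, 224, 233]
0.036 [123, 151, 178, 206, 236, 231]
0.044 [136, 136, 160, 227, 236, 187]
0.05 [134, 139, 150, 224, 234, 220]
d pred_c [339. 289.] [] org [341. 306.] [([271.0, 180.0], 0.81), ([290.0, 217.0], 0.59), ([340.0, 306.0], 0.58)]
-0.05 [137, 140, 134, 139, 178, 151]
-0.044 [138, 161, 191, 216, 224, 150]
-0.036 [152, 210, 214, 192, 163, 143]
0 [145, 169, 170, 170, 167, 147]
0.036 [150, 165, 154, 81, 22, 29]
0.044 [51, 16, 26, 29, 27, 28]
0.05 [31, 32, 31, 23, 29, 27]
w pred_c [323. 184.] [([324.0, 187.0], 0.69)] org [318. 189.] [([321.0, 187.0], 0.8)]
-0.05 [41, 103, 122, 152, 170, 191]
-0.044 [221, 167, 115, 68, 64, 122]
-0.036 [195, 221, 226, 227, 227, 221]
0 [179, 180, 180, 181, 181, 179]
0.036 [169, 169, 169, 169, 169, 169]
0.044 [112, 112, 112, 112, 112, 112]
0.05 [192, 192, 192, 192, 192, 193]
```

```bash
python3 - <<'E'
from g import *
from scipy.ndimage import map_coordinates as mc
w=snap('wrist');g=w['img'].mean(2)
for ys in((-.03,-.01),(0,.02),(.02,.034)):
    r=[]
    for x in np.arange(-14,16,2):
        q=np.array([proj(w,GAP+x/1000*xt+y*yt+[0,0,.1]) for y in np.linspace(*ys,12)]);r.append(int(mc(g,[q[:,1],q[:,0]],order=1).mean()))
    print(ys,r)
r=[]
for y in range(-50,52,4):
    q=proj(w,GAP+y/1000*yt+[0,0,.1]);r.append((y,int(g[int(q[1]),int(q[0])])))
print(r)
for l in('petri','beaker'):
    print(l,[[(np.round(x).tolist(),k) for x,k in pp(snap(c),l)[:1]] for c in('scene','side')])
E
```

```text
(-0.03, -0.01) [147, 146, 128, 138, 173, 179, 179, 179, 179, 179, 169, 146, 141, 153, 147]
(0, 0.02) [148, 147, 128, 137, 173, 180, 180, 180, 180, 180, 168, 145, 141, 153, 147]
(0.02, 0.034) [164, 163, 144, 147, 174, 181, 181, 181, 181, 180, 170, 151, 151, 169, 164]
[(-50, 141), (-46, 43), (-42, 170), (-38, 227), (-34, 211), (-30, 179), (-26, 179), (-22, 179), (-18, 179), (-14, 180), (-10, 180), (-6, 179), (-2, 181), (2, 181), (6, 180), (10, 181), (14, 179), (18, 180), (22, 181), (26, 181), (30, 180), (34, 182), (38, 152), (42, 119), (46, 126), (50, 188)]
petri [[([342.0, 202.0], 0.73)], [([362.0, 215.0], 0.75)]]
beaker [[([298.0, 185.0], 0.78)], [([333.0, 180.0], 0.49)]]
```

```bash
python3 -c "
from rig import *
print(hand_in())"
```

```text
the job is handed in; nothing more can be done
None
```

I handed the job in at about 26 s of the 54 s limit: the 15 mm plaque (middle of the rack, caliper reading 14.3 mm) stands upright in the tester, pressed to the floor near the middle of the jaws and released. Camera checks before hand-in showed the other two plaques, the petri lid and the beaker in their places, but I was given no verdict.

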